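# Load a blood tube into the analyser with sprung tongs

## Task

Take the sprung tongs out of their stand and use them, never your fingers, to lift the purple-capped blood tube out of the white rack by its cap, squeezing it only gently. Lower it into the blue-ringed well of the loading station, press it down with a gentle but firm push onto the sprung cushion that you feel at the bottom, and let it go there, upright; then stand the tongs back in their stand. Leave the red-capped and blue-capped tubes where they are in the rack.

Things in the scene. Friction and masses are not known exactly. Their poses are not given: they have to be found in the camera images.
- tongs: Steel sprung tongs, 144 mm tall, about 90 g, standing jaws down in their stand. Origin: midway between the jaws at their lower end; z points up to the hinge at 138 mm, y is the line along which the two arms close. Each arm has a green finger pad, 14 mm wide (x), 77 to 103 mm above the origin: one finger goes on each. Let go, they spring open by themselves.
- tongs_jaws (a point): Point midway between the two jaws, 7 mm above the tongs' origin. The jaws are 14 mm high with facing V notches that centre a round cap. Open, they are 29 mm apart in the notches, and the jaws measure 50 mm in y and 23 mm in x over all.
- tongs_grip (a point): Midway between the green pads, 90 mm above the tongs' origin: the place for the robot's fingers. Open, the tongs measure about 45 mm over the pads. About 3 N on each pad starts to close them, about 6 N brings the jaws onto a tube cap (about 40 mm over the pads); of any force beyond that, 0.37 reaches the jaw as squeeze.
- stand: Dark steel open-topped box fixed to the table, 44 x 78 x 50 mm, walls and floor 6 mm (inside 32 mm in x, 66 mm in y), on a 70 x 100 mm foot plate 4 mm thick. Origin: centre of its underside; the tongs stand in it with their y along its y (either way round).
- stand_floor (a point): Centre of the stand's inner floor, 6 mm above the table, 44 mm below its rim; the tongs' origin is here when they stand in it.
- rack: White tube rack fixed to the table, 84 x 134 x 40 mm, six round holes 34 mm deep and 14.5 mm wide in two rows at x = -17 and +17 mm and y = -44, 0, +44 mm. Origin: centre of its underside. Only three holes hold tubes; tongs closing along the rack's y have room beside every cap.
- tube_purple: The tube to load: short glass blood tube with a purple cap, 60 mm tall, 14 to 28 g, 13 mm wide with a tapered foot; cap 17 mm wide, from 44 to 60 mm above the origin. Origin: centre of its foot; z up along its axis. A squeeze of 8 N a side (about 28 N on each tongs pad) holds it well; more than 15 N a side would break it.
- tube_purple_cap (a point): Middle of the purple cap, 52 mm above the foot.
- tube_red: Bystander: same tube with a red cap, in the same rack; origin at its foot. Not to be disturbed.
- tube_blue: Bystander: same tube with a blue cap, in the same rack; origin at its foot. Not to be disturbed.
- station: White loading station of the analyser, fixed to the table, 120 x 110 x 60 mm, with a blue-ringed well in its top and a display strip at its far (+x) edge that stands 22 mm higher, 47 to 73 mm from the well's axis. Origin: centre of its underside.
- well (a point): Centre of the well's mouth, 60 mm above the table; the well is 15 mm wide. On its bottom is a sprung rubber cushion (about 2.5 N per mm); its height is set anew each time and not measured: its top lies 20 to 36 mm below the mouth, so it must be felt. Seat the tube with a push of 5 to 8 N held half a second; over 11 N on the tube (also at the rim) breaks it. The cap stays above the mouth.
Things that resemble listed ones, but are neither listed nor needed, are in the scene too. Of the things that look like the tongs, the larger one is meant.

How it is judged:
By the outcome, as a careful person would: the job done as asked, in the order asked, and still so for the second after the job is handed in, with the robot touching nothing.
It also fails if it takes over 64 s, if anything falls off the work surface, if the arm or the gripper's body presses on something with over 40 N, if the wrist force passes 120 N, or if a joint passes its speed limit or range.

## Robot

A 6-joint arm with a two-finger parallel gripper is mounted at the origin on the work surface. World frame = base frame: x ahead of the robot, y to its left, z up, the work surface at z = 0. Lengths are in m, angles in rad, forces in N, time in s.
With the tool pointing down it reaches from about 0.35 to 0.925 m from the base axis. Payload 6.4 kg.
Tool frame: the origin (TCP) lies at the very end of the fingers, on their centre line; the grasp point (between the pads) lies 19 mm behind it; z points along the fingers, y is the line along which they close (so a half turn about z gives the same grasp; the last joint's range is limited). The gripper opens to 94 mm and grips with 3 to 60 N. Pads are 16 mm wide; open, the fingers measure 119 mm over their backs; the gripper's body (75 mm by 177 mm) begins 78 mm behind the grasp point.
Start: joints at [-1.37, 0.245, 1.558, -0, 1.339, -0.174], TCP at [0.238, -0.605, 0.166] pointing down, gripper open.
Joint ranges: [-3.13, 3.13], [-1.02, 2.26], [0.13, 2.54], [-0.95, 4.09], [0.21, 2.88], [-2.74, 2.74]. Speed limits (rad/s): [2.57, 2.57, 3.14, 3.14, 3.14, 3.14].

## Interface

Orientations are given as a unit quaternion [x, y, z, w].
In Python, from plant import arm, read_camera gives the robot as it stands. The module is installed in compiled form; this text tells all that it offers.
- The arm moves only by the tool servo_tool, never from a script. Its argument "rows" is a list that holds one entry, the list of rows, each a list of 7 numbers: the finger opening in cm, from 0 to 9.4, then the shift along the tool's x, y, z in cm, then the turn, a rotation vector about the tool's x, y, z in degrees. A call has 1 to 12 rows; each row is the pose to reach, as a shift and turn from the pose commanded when the call began, along the tool's axes at that moment; what a row does not reach only later rows make up. A row lasts 1/12 s, in which the tool goes at most 41.7 mm and 7.16 degrees, less where a joint would pass 70% of its speed; a pose out of reach is approached as far as the arm can. A call with a gripper value outside its range is refused whole. The fingers move at their own pace and stop on an object; "newtons" is the grip in N (left out, the last holds). Time passes only in rows, so rows that repeat a pose let the fingers close. It gives the time, the measured TCP pose, the force, the opening and the grip force at its end, in the units of the state.
- arm.observe(): the state, without advancing time (a new reading comes with each control period).
- read_camera(name): name is "scene" or "side" or "wrist"; returns a dict with "frame" (480x640x3 uint8, red, green, blue), "intrinsics" (3x3 intrinsics, pixels), "dist" ([k1, k2, p1, p2, k3] as OpenCV has them; the pictures are not rectified), "rvec" (rotation vector, rad) and "tvec" (3), from world to camera coordinates, as OpenCV has them. Camera axes: x right, y down, z forward; pixel columns grow to the right and rows downward; lengths in m; the calibration is good to about 2 mm. A picture is of the moment at which its call begins. There is no depth.
- arm.job_done(): hands the job in; it is judged then, once.
The state is a dict: "time_s": time; "joint_pos": joint angles; "dq": joint speeds; "tau": joint torques, N m; "tool_pos": TCP position; "orientation": TCP orientation; "contact_force": force on the tool from outside, world axes, zero at the start; "ft_torque": the same for the moment, N m; "finger_gap": finger opening in m; "grasp_force": force on a finger pad.
Only numpy, scipy, OpenCV 4.12 (cv2) and the standard library are available. Lean on these libraries where they do the work, as an engineer would, in place of code of your own. Each camera call takes 0.05 s, during which the arm holds its last target. There are 200 camera calls.

## Working session

There is one attempt and no reset: what is moved stays moved. The work goes in short steps, Python scripts to look and compute and a tool call to move; the robot and the scene stay as the last step left them, time stands still between calls to the robot, and variables do not carry over. Pictures are saved under pics/ and viewed, at most 10 in all, crops included, and the job is handed in when it is done.

Besides the shell and the picture viewer there is one more tool, called after "Call:" in YAML: its name, and indented under it one key for each argument. servo_tool: Moves the arm, as the interface text tells. Its arguments: {"type":"object","properties":{"rows":{"type":"array"},"newtons":{"type":"number"}},"required":["rows"]}

```bash
mkdir -p pics; cat > h.py <<'E'
import numpy as np, cv2
from plant import arm, read_camera
from scipy.spatial.transform import Rotation as R
def ray(c,uv):
    K,d=np.array(c["intrinsics"]),np.array(c["dist"])
    p=cv2.undistortPoints(np.array([[uv]],float),K,d)[0,0]
    M=cv2.Rodrigues(np.array(c["rvec"],float))[0]; t=np.array(c["tvec"],float).ravel()
    return -M.T@t, M.T@np.array([p[0],p[1],1])
def onz(c,uv,z):
    o,v=ray(c,uv); return o+v*(z-o[2])/v[2]
def proj(c,P):
    return cv2.projectPoints(np.array(P,float).reshape(-1,1,3),np.array(c["rvec"],float),np.array(c["tvec"],float),np.array(c["intrinsics"],float),np.array(c["dist"],float))[0][:,0]
def tri(c1,u1,c2,u2):
    o1,a=ray(c1,u1);o2,b=ray(c2,u2)
    s=np.linalg.lstsq(np.c_[a,-b],o2-o1,rcond=None)[0]
    p,q=o1+a*s[0],o2+b*s[1]; return (p+q)/2,np.linalg.norm(p-q)
def snap(n,f):
    c=read_camera(n); cv2.imwrite("pics/"+f+".png",c["frame"][:,:,::-1]); 
    import pickle; pickle.dump(c,open("pics/"+f+".pkl","wb")); return c
def load(f):
    import pickle; return pickle.load(open("pics/"+f+".pkl","rb"))
def totool(P,s=None):
    s=s or arm.observe(); return R.from_quat(s["orientation"]).inv().apply(np.array(P)-s["tool_pos"])*100
E
python3 - <<'E'
from h import *
for n in ["scene","side"]:
    c=snap(n,n+"0"); print(n,ray(c,(320,240)))
s=arm.observe();print(s)
E
```

```text
scene (array([ 1.30944752, -0.32826388,  0.78740485]), array([-0.71560542,  0.29931975, -0.63150818]))
side (array([ 0.189125  , -0.42250634,  0.52064835]), array([ 0.52039743,  0.59959878, -0.60807091]))
{'time_s': 0.1, 'joint_pos': array([-1.37013393e+00,  2.45736605e-01,  1.55887293e+00, -9.25583229e-06,
        1.33868314e+00, -1.74080098e-01]), 'dq': array([-0.00088834, -0.00109479, -0.00342616,  0.00015387,  0.00140971,
        0.0007378 ]), 'tau': array([ 5.29335261e-05, -4.16917098e+01, -3.15523696e+01,  6.87746680e-02,
        3.10382748e-02, -5.06506581e-05]), 'tool_pos': array([ 0.23781526, -0.6042908 ,  0.16467079]), 'orientation': array([ 9.82496751e-01,  1.86277783e-01, -1.57997908e-05, -8.49875789e-04]), 'contact_force': array([-0.87493248,  0.94059715,  0.07447655]), 'ft_torque': array([ 0.04475742,  0.05433177, -0.04918032]), 'grasp_force': 0.0, 'finger_gap': 0.09415895205583454}
```

View pics/scene0.png

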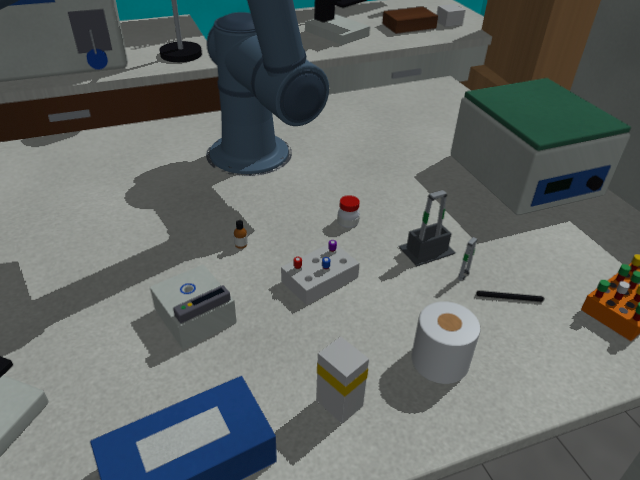

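View pics/side0.png

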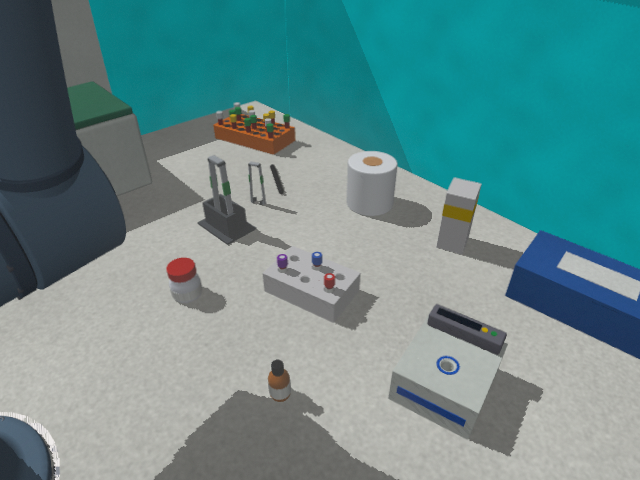

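The scene view shows the large tongs in the dark stand at about (430,225) and a smaller pair standing free at (467,258). The purple cap is at (333,245), red at (298,262) and blue at (326,263), all in the white rack. The well ring is at (188,288). In the side view the same things are at: tongs (220,190), small pair (257,183), purple (282,261), ring (448,365).

Lookalikes: large tongs (430,225), which I choose because they are larger and in the stand; small tweezers (467,258); purple cap (333,245) against blue (326,263). I'll check the choice in one crop.

```bash
python3 - <<'E'
from h import *
a,b=load("scene0"),load("side0")
def blobs(c,lo,hi,mn=8):
    h=cv2.cvtColor(c["frame"],cv2.COLOR_RGB2HSV); m=cv2.inRange(h,np.array(lo),np.array(hi))
    n,l,s,ce=cv2.connectedComponentsWithStats(m); return [(s[i].tolist(),ce[i].round(1).tolist()) for i in range(1,n) if s[i][4]>=mn and s[i][4]<900]
for nm,lo,hi in [("purple",(128,90,40),(160,255,255)),("blue",(105,140,60),(125,255,255)),("green",(50,90,30),(80,255,255)),("red",(0,170,60),(6,255,255))]:
    for n,c in (("scene",a),("side",b)): print(nm,n,blobs(c,lo,hi))
A=cv2.resize(a["frame"][185:270,395:480],(400,400),interpolation=cv2.INTER_CUBIC)
B=cv2.resize(b["frame"][150:245,190:285],(400,400),interpolation=cv2.INTER_CUBIC)
C=cv2.resize(a["frame"][230:310,270:370],(400,200+0),interpolation=cv2.INTER_CUBIC)
D=cv2.resize(b["frame"][245:320,255:370],(400,200),interpolation=cv2.INTER_CUBIC)
cv2.imwrite("pics/crop.png",np.vstack([np.hstack([A,B]),np.hstack([C,D])])[:,:,::-1])
E
```

```text
purple scene [([329, 240, 8, 11, 66], [332.3, 245.3])]
purple side [([277, 254, 10, 14, 98], [281.9, 260.9])]
blue scene [([12, 0, 43, 5, 129], [31.4, 1.5]), ([87, 49, 21, 20, 321], [96.7, 58.7]), ([322, 257, 8, 11, 64], [325.7, 262.5]), ([180, 284, 16, 10, 36], [187.5, 288.9])]
blue side [([313, 252, 8, 6, 24], [316.5, 255.0]), ([437, 356, 22, 19, 109], [447.4, 365.5]), ([397, 387, 69, 39, 473], [431.4, 406.2])]
green scene [([442, 209, 3, 10, 14], [442.9, 213.2]), ([423, 212, 6, 12, 50], [425.3, 217.3]), ([463, 254, 5, 7, 25], [465.3, 257.2]), ([619, 264, 12, 13, 107], [624.2, 269.7]), ([631, 271, 9, 12, 87], [635.6, 276.7]), ([598, 280, 13, 12, 109], [603.4, 285.4]), ([636, 302, 4, 12, 33], [637.9, 308.5]), ([181, 305, 5, 4, 15], [182.9, 306.8])]
green side [([229, 107, 12, 8, 64], [235.3, 110.7]), ([244, 115, 13, 11, 91], [250.0, 119.9]), ([284, 114, 6, 8, 38], [286.1, 117.3]), ([267, 123, 6, 8, 42], [269.4, 126.8]), ([223, 182, 7, 13, 60], [226.0, 188.1]), ([491, 331, 6, 5, 24], [493.3, 333.1])]
red scene [([340, 196, 19, 16, 248], [349.1, 203.3]), ([294, 258, 8, 10, 61], [297.4, 263.0])]
red side [([167, 258, 26, 17, 251], [179.2, 265.7])]
```

View pics/crop.png

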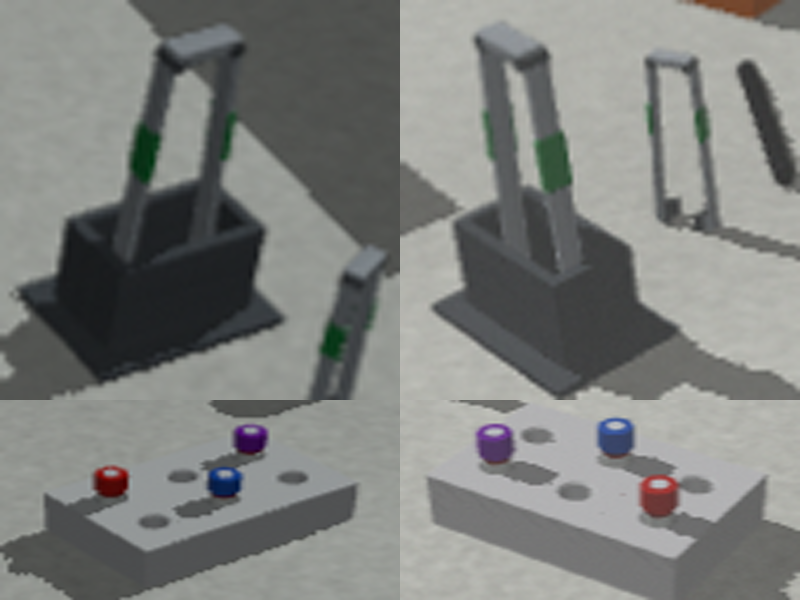

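The crop confirms the choice: large tongs with green pads in the dark stand, and a small free-standing pair to the right. The purple cap is at the rack corner, blue is diagonally across from it in the other row, and red is at the far end of purple's row.

```bash
python3 - <<'E'
from h import *
np.set_printoptions(precision=4,suppress=True)
a,b=load("scene0"),load("side0")
A=lambda x,y:(395+x/4.706-.4,185+y/4.706-.4); B=lambda x,y:(190+(x-400)/4.21-.4,150+y/4.21-.4)
C=lambda x,y:(270+x/4-.4,230+(y-400)/2.5-.3); D=lambda x,y:(255+(x-400)/3.478-.4,245+(y-400)/2.667-.3)
def quad(n,P,L):
    P=np.array(P); print(n); print(P[:,:2], "len",np.linalg.norm(np.diff(P,axis=0),axis=1), "yaw",np.degrees([np.arctan2(*(q-p)[1::-1]) for p,q in zip(P,P[1:])]), "diagc",(P[0]+P[2])[:2]/2)
quad("rim A",[onz(a,A(*p),.05) for p in [(65,218),(130,272),(268,232),(195,182)]],0)
quad("rim B",[onz(b,B(*p),.05) for p in [(455,222),(555,283),(632,245),(525,185)]],0)
quad("foot A",[onz(a,A(*p),.003) for p in [(18,290),(100,380),(285,320)]],0)
quad("foot B",[onz(b,B(*p),.003) for p in [(432,310),(572,392),(680,328)]],0)
quad("rack C",[onz(a,C(*p),.04) for p in [(45,495),(148,552),(358,485)]],0)
quad("rack D",[onz(b,D(*p),.04) for p in [(428,478),(677,560),(767,478)]],0)
print("tongs top",tri(a,A(202,45),b,B(513,40)),onz(a,A(202,45),.149),onz(b,B(513,40),.149))
print("purple",tri(a,(332.6,245.3),b,(281.9,260.9)))
print("blue",tri(a,(325.7,262.5),b,(316.7,259)))
print("red",tri(a,(297.6,262.6),b,(329.6,281)))
print("ring",tri(a,(187.7,288.7),b,(447.7,365.5)),onz(a,(187.7,288.7),.06),onz(b,(447.7,365.5),.06))
print("green near A-left,B-right",onz(a,(425.3,217.3),.096),onz(b,(226,188.1),.096))
for c in (a,b):
  hsv=cv2.cvtColor(c["frame"],cv2.COLOR_RGB2HSV)
E
```

```text
rim A
[[0.5079 0.2098]
 [0.5517 0.2184]
 [0.5473 0.291 ]
 [0.504  0.2791]] len [0.0446 0.0727 0.0449] yaw [  11.1826   93.4539 -164.5476] diagc [0.5276 0.2504]
rim B
[[0.5007 0.2839]
 [0.5089 0.2098]
 [0.5512 0.2126]
 [0.542  0.2903]] len [0.0745 0.0424 0.0783] yaw [-83.6756   3.7447  96.7456] diagc [0.526  0.2482]
foot A
[[0.4977 0.1975]
 [0.5661 0.2029]
 [0.5578 0.3032]] len [0.0686 0.1007] yaw [ 4.4425 94.7563] diagc [0.5277 0.2504]
foot B
[[0.4847 0.2928]
 [0.5006 0.1936]
 [0.5649 0.2018]] len [0.1005 0.0648] yaw [-80.9115   7.1918] diagc [0.5248 0.2473]
rack C
[[ 0.5177 -0.0791]
 [ 0.5953 -0.0533]
 [ 0.5587  0.0726]] len [0.0818 0.1311] yaw [ 18.3397 106.2126] diagc [ 0.5382 -0.0032]
rack D
[[ 0.473   0.0452]
 [ 0.5125 -0.081 ]
 [ 0.5896 -0.0583]] len [0.1323 0.0804] yaw [-72.621   16.3801] diagc [ 0.5313 -0.0066]
tongs top (array([0.5273, 0.2507, 0.1472]), np.float64(0.0008811432571254347)) [0.5289 0.2497 0.149 ] [0.5255 0.2466 0.149 ]
purple (array([0.5053, 0.036 , 0.0557]), np.float64(0.0011950267473714708))
blue (array([0.5501, 0.0027, 0.0558]), np.float64(0.00165662672971781))
red (array([ 0.5311, -0.0492,  0.0551]), np.float64(0.0016262191431075758))
ring (array([ 0.5344, -0.2658,  0.0579]), np.float64(0.001428218967993144)) [ 0.5364 -0.2653  0.06  ] [ 0.5328 -0.2673  0.06  ]
green near A-left,B-right [0.5292 0.2307 0.096 ] [0.5268 0.229  0.096 ]
```

Call:
servo_tool:
  rows:
    - [[9.4,10,-12,-9,0,0,4],[9.4,58.2,-68.9,-9,0,0,15.5],[9.4,58.2,-68.9,-9,0,0,15.5],[9.4,58.2,-68.9,-9,0,0,15.5],[9.4,58.2,-68.9,-9,0,0,15.5],[9.4,58.2,-68.9,-9,0,0,15.5],[9.4,58.2,-68.9,-9,0,0,15.5],[9.4,58.2,-68.9,-9,0,0,15.5],[9.4,58.2,-68.9,-9,0,0,15.5],[9.4,58.2,-68.9,-9,0,0,15.5],[9.4,58.2,-68.9,-9,0,0,15.5],[9.4,58.2,-68.9,-9,0,0,15.5]]

```text
time_s: 1.1
tool_pos: [0.396, -0.1359, 0.2229]
orientation: [0.999, 0.052, 0.0, 0.0]
contact_force: [0.9, 0.5, -0.2]
finger_gap: 0.0943
grasp_force: 0.0
```

```bash
python3 - <<'E'
from h import *
s=arm.observe();print(s["tool_pos"],s["orientation"],R.from_quat(s["orientation"]).as_matrix()[:,0],totool([.527,.2495,.25],s),s["contact_force"])
E
```

```text
[ 0.39595641 -0.13587698  0.22293894] [9.98658177e-01 5.17863785e-02 1.22974937e-04 3.54694245e-05] [9.94636312e-01 1.03433789e-01 2.41946188e-04] [ 17.02082625 -36.97533584  -2.70507835] [ 0.86159008  0.50967914 -0.24513631]
```

Call:
servo_tool:
  rows:
    - [[9.4,16,-34,-2,0,0,0],[9.4,16,-34,-2,0,0,0],[9.4,16,-34,-2,0,0,0],[9.4,16,-34,-2,0,0,0],[9.4,16,-34,-2,0,0,0],[9.4,16,-34,-2,0,0,0],[9.4,16,-34,-2,0,0,0],[9.4,16,-34,-2,0,0,0],[9.4,16,-34,-2,0,0,0],[9.4,16,-34,-2,0,0,0],[9.4,16,-34,-2,0,0,0],[9.4,16,-34,-2,0,0,0]]

```text
time_s: 2.1
tool_pos: [0.5193, 0.2165, 0.2423]
orientation: [0.999, 0.052, -0.001, 0.0]
contact_force: [0.3, -0.2, 1.4]
finger_gap: 0.0938
grasp_force: 0.0
```

```bash
python3 - <<'E'
from h import *
s=arm.observe();print(s["tool_pos"],totool([.527,.2495,.25],s),s["contact_force"],s["joint_pos"])
c=snap("wrist","w1"); print(ray(c,(320,240)),proj(c,[[.527,.2495,.15],[.505,.036,.058]]))
E
```

```text
[0.51930052 0.21654604 0.24234699] [ 1.10882962 -3.1966024  -0.76835582] [ 0.25748086 -0.17167862  1.38874195] [ 1.93801696e-01 -1.36162142e-02  1.69950002e+00 -3.78851684e-04
  1.45707144e+00  1.66003058e+00]
(array([0.58511772, 0.22295291, 0.46153294]), array([-0.24138998, -0.03019457, -0.97001663])) [[280.06168153 213.66197938]
 [475.33611802 238.3353163 ]]
```

View pics/w1.png

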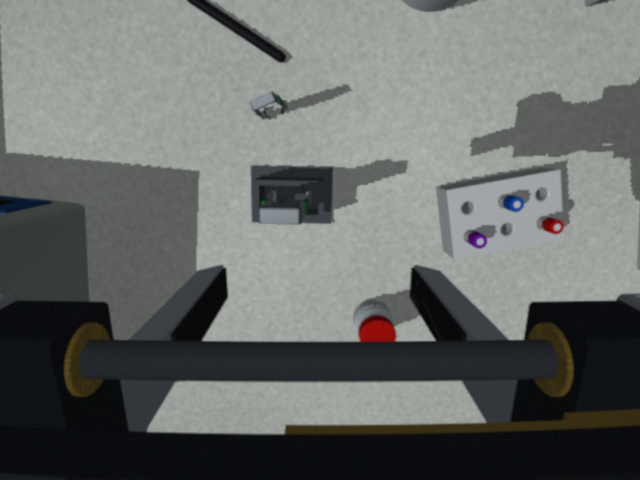

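The wrist view shows the tongs' top at (280,215), within a pixel of the prediction, and the stand square to the image. Purple cap at (478,240).

Call:
servo_tool:
  rows:
    - [[9.4,1.1,-3.2,-0.8,0,0,0],[9.4,1.1,-3.2,-0.8,0,0,0],[9.4,1.1,-3.2,-0.8,0,0,0],[9.4,1.1,-3.2,-0.8,0,0,0]]

```text
time_s: 2.48
tool_pos: [0.5272, 0.2485, 0.251]
orientation: [0.999, 0.051, -0.0, 0.0]
contact_force: [0.1, -0.4, -0.0]
finger_gap: 0.0939
grasp_force: 0.0
```

```bash
python3 - <<'E'
from h import *
s=arm.observe();print(s["tool_pos"],totool([.527,.2495,.077],s),s["contact_force"],s["dq"].round(3))
c=snap("wrist","w2")
g=cv2.cvtColor(c["frame"],cv2.COLOR_RGB2GRAY); 
p=proj(c,[[.527,.2495,.15]])[0]; print(p)
u,v=p.astype(int); m=(g[v-40:v+40,u-60:u+60]>120).astype(np.uint8)
n,l,st,ce=cv2.connectedComponentsWithStats(m)
for i in range(1,n):
    if st[i][4]>80: print(st[i]+[u-60,v-40,0,0,0],ce[i]+[u-60,v-40],onz(c,ce[i]+[u-60,v-40],.15))
E
```

```text
[0.52722481 0.24853194 0.25096134] [-1.05334432e-02 -1.05560535e-01  1.73960948e+01] [ 0.13429662 -0.42062702 -0.03106555] [-0.004 -0.002  0.009  0.001 -0.002  0.002]
[316.49463766 224.69441948]
[ 256  184  120   80 5628] [309.37082445 237.2050462 ] [0.51507943 0.25462978 0.15      ]
```

Call:
servo_tool:
  rows:
    - [[9.4,0,-0.1,3,0,0,0],[9.4,0,-0.1,6,0,0,0],[9.4,0,-0.1,9,0,0,0],[9.4,0,-0.1,12,0,0,0],[9.4,0,-0.1,14.5,0,0,0],[9.4,0,-0.1,16.5,0,0,0],[9.4,0,-0.1,17.4,0,0,0],[9.4,0,-0.1,17.4,0,0,0],[5.2,0,-0.1,17.4,0,0,0],[5.2,0,-0.1,17.4,0,0,0],[5.2,0,-0.1,17.4,0,0,0],[5.2,0,-0.1,17.4,0,0,0]]
  newtons: 10

```text
time_s: 3.53
tool_pos: [0.5283, 0.2511, 0.0786]
orientation: [0.999, 0.052, 0.001, -0.0]
contact_force: [-0.4, -0.1, -0.8]
finger_gap: 0.071
grasp_force: 0.0
```

```bash
python3 - <<'E'
from h import *
s=arm.observe();print(s["tool_pos"],totool([.527,.2495,.077],s),s["contact_force"])
a,b=snap("scene","s2"),snap("side","d2")
A=cv2.resize(a["frame"][170:270,390:490],(400,400),interpolation=cv2.INTER_CUBIC)
B=cv2.resize(b["frame"][140:240,180:280],(400,400),interpolation=cv2.INTER_CUBIC)
cv2.imwrite("pics/c2.png",np.hstack([A,B])[:,:,::-1])
E
```

```text
[0.52834158 0.25106306 0.07858293] [-0.15012893  0.14155153  0.15783293] [-0.37401075 -0.06829727 -0.75635085]
```

View pics/c2.png

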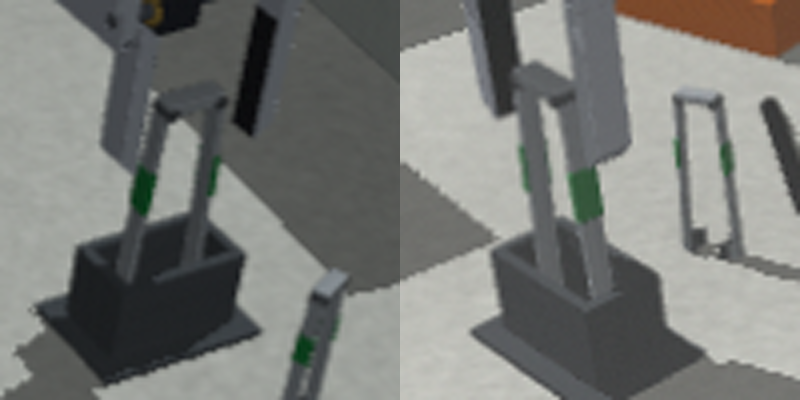

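The fingers bracket the tongs on either side, but the tips look high: scene crop (130,165) and (245,135) against pads at (143,190) and (213,175). I'll project the TCP to check this.

```bash
python3 - <<'E'
from h import *
a,b=load("s2"),load("d2"); s=arm.observe(); M=R.from_quat(s["orientation"]).as_matrix(); t=np.array(s["tool_pos"]); g=s["finger_gap"]; print(t,g,s["time_s"],M.round(3).tolist())
for k in (-1,1):
    for P in (t+M[:,1]*k*g/2, t+M[:,1]*k*.0355):
        print(k,(proj(a,P)[0]-[390,170])*4,(proj(b,P)[0]-[180,140])*4+[400,0])
print((proj(a,[.527,.2485,.15])[0]-[390,170])*4,(proj(b,[.527,.2495,.15])[0]-[180,140])*4+[400,0])
print("tips", tri(a,(390+130/4,170+165/4),b,(180+200/4,140+155/4)),tri(a,(390+245/4,170+135/4),b,(180+95/4,140+115/4)))
E
```

```text
[0.52788307 0.25103667 0.07797469] 0.06305443885426767 3.6333 [[0.995, 0.104, 0.002], [0.104, -0.995, 0.0], [0.002, -0.0, -1.0]]
-1 [218.34249614 192.07369769] [526.58433012 183.81415688]
-1 [224.47772872 190.12776545] [521.70249173 181.01566863]
1 [119.13249298 223.54641559] [607.73655588 230.32265288]
1 [112.76320969 225.56734867] [613.09076169 233.39039762]
[186.40564115  93.35201348] [545.04600565  71.20405439]
tips (array([0.53260533, 0.21908168, 0.1171282 ]), np.float64(0.0010012419792569415)) (array([0.52091006, 0.29477226, 0.110737  ]), np.float64(0.0025034655781021207))
```

```bash
python3 - <<'E'
from h import *
p=load("s2")
a=snap("scene","s3"); b=snap("side","d3")
print(np.abs(a["frame"].astype(int)-p["frame"]).max(2)[150:270,380:500].__gt__(40).sum())
A=cv2.resize(a["frame"][170:270,390:490],(400,400),interpolation=cv2.INTER_CUBIC)
B=cv2.resize(b["frame"][140:240,180:280],(400,400),interpolation=cv2.INTER_CUBIC)
cv2.imwrite("pics/c3.png",np.hstack([A,B])[:,:,::-1])
s=arm.observe();print(s["tool_pos"],s["finger_gap"])
E
```

```text
238
[0.52750552 0.25097756 0.07745076] 0.054554245741433076
```

View pics/c3.png

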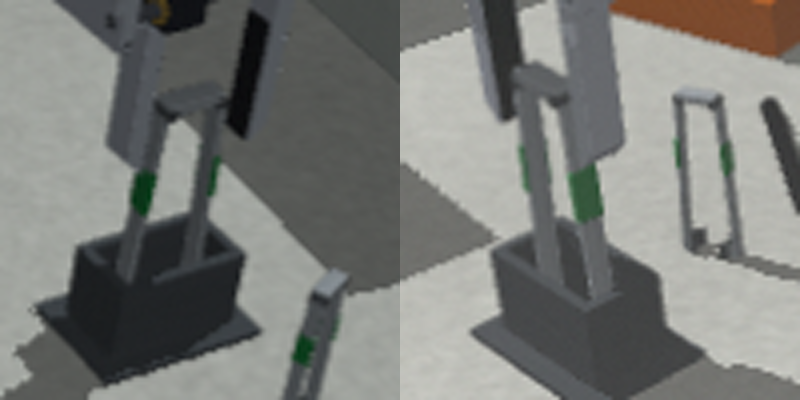

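The fingers have closed further, but their tips still appear at about z=0.11, at the top of the pads. I'll check against the finger tips in the wrist picture.

```bash
python3 - <<'E'
from h import *
s=arm.observe(); M=R.from_quat(s["orientation"]).as_matrix(); t=np.array(s["tool_pos"])
w=load("w2"); t2=np.array([0.5272,0.2485,0.251])
for dz in (0,.019,.035,.05): print(dz,[proj(w,t2+M[:,1]*k*.047+[0,0,dz])[0].round(0).tolist() for k in (-1,1)])
a,b=load("s3"),load("d3")
for dz in (0,.02,.035):print(dz,[((proj(a,t+M[:,1]*k*.03+[0,0,dz])[0]-[390,170])*4).round(0).tolist() for k in (-1,1)],[((proj(b,t+M[:,1]*k*.03+[0,0,dz])[0]-[180,140])*4+[400,0]).round(0).tolist() for k in (-1,1)])
c=snap("wrist","w3")["frame"]; cv2.imwrite("pics/w23.png",np.vstack([w["frame"][130:430,:],c[130:430,:]])[:,:,::-1])
E
```

```text
0 [[241.0, 258.0], [394.0, 258.0]]
0.019 [[234.0, 267.0], [400.0, 267.0]]
0.035 [[228.0, 277.0], [407.0, 277.0]]
0.05 [[221.0, 287.0], [414.0, 287.0]]
0 [[215.0, 193.0], [121.0, 223.0]] [[528.0, 186.0], [605.0, 230.0]]
0.02 [[222.0, 163.0], [127.0, 192.0]] [[522.0, 150.0], [600.0, 193.0]]
0.035 [[227.0, 139.0], [131.0, 169.0]] [[517.0, 122.0], [596.0, 165.0]]
```

View pics/w23.png

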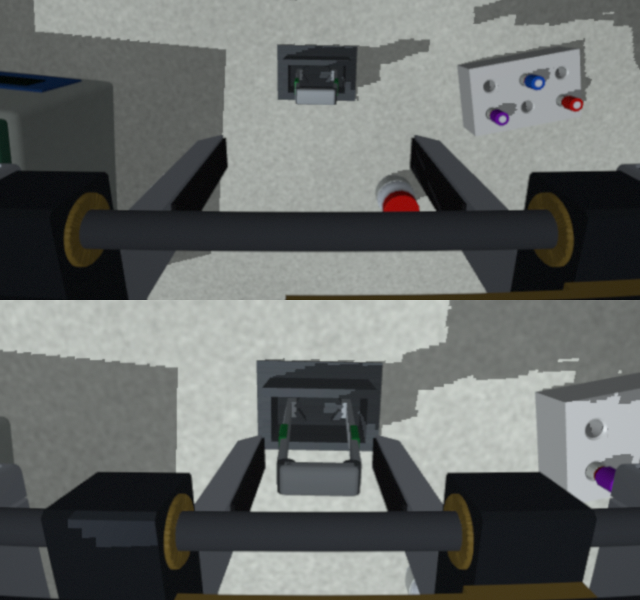

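The tip corners in the wrist view, (227,267) and (412,267), also suggest fingers that end about 35 mm above the reported TCP. A gentle 3 N close will show by feel where they touch: about 45 mm on the pads, less above them.

Call:
servo_tool:
  rows:
    - [[4.0,0,0,0,0,0,0],[4.0,0,0,0,0,0,0],[4.0,0,0,0,0,0,0],[4.0,0,0,0,0,0,0],[4.0,0,0,0,0,0,0],[4.0,0,0,0,0,0,0]]
  newtons: 3

```text
time_s: 4.28
tool_pos: [0.5272, 0.2508, 0.0769]
orientation: [0.999, 0.052, -0.0, 0.0]
contact_force: [0.1, -0.3, 0.4]
finger_gap: 0.0403
grasp_force: 3.0
```

```bash
python3 - <<'E'
from h import *
s=arm.observe();print(s["tool_pos"],s["finger_gap"],s["grasp_force"],s["contact_force"])
a,b,w=snap("scene","s4"),snap("side","d4"),snap("wrist","w4")
A=cv2.resize(a["frame"][170:270,390:490],(400,400),interpolation=cv2.INTER_CUBIC)
B=cv2.resize(b["frame"][140:240,180:280],(400,400),interpolation=cv2.INTER_CUBIC)
W=cv2.resize(w["frame"][220:400,200:440],(266,200))
cv2.imwrite("pics/c4.png",np.vstack([np.hstack([A,B]),np.hstack([W,W,W,W])[:,:800]])[:,:,::-1])
E
```

```text
[0.52723145 0.25082839 0.07691911] 0.04030008147483495 2.9954414069652557 [ 0.12988362 -0.32325392  0.43112312]
```

View pics/c4.png

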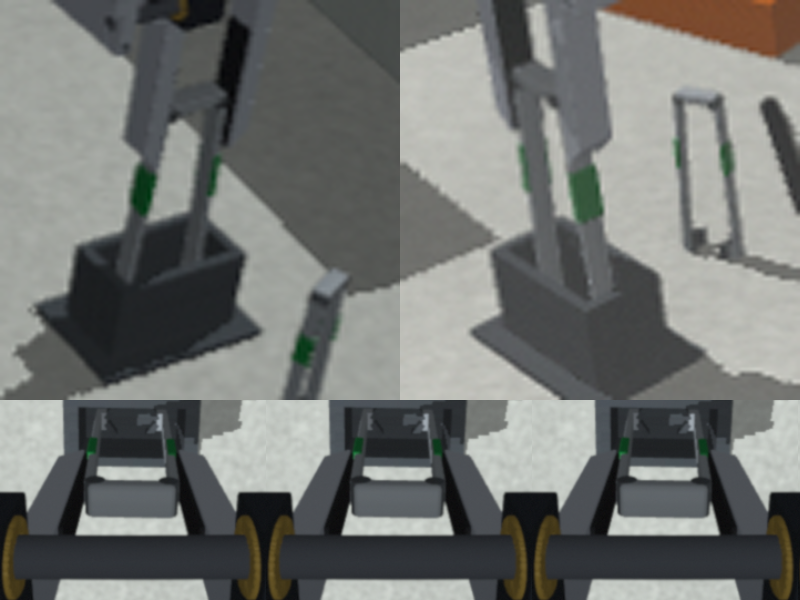

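With 3 N the fingers went to 40.3 mm, so they rest on the arms above the green pads. The crop shows their tips ending at the pads' upper edge, A (122,140)–(153,165) and B (575,165)–(608,140). The fingertips really are higher than the reported TCP, so I'll measure by how much.

```bash
python3 - <<'E'
from h import *
np.set_printoptions(precision=4,suppress=True)
a,b,w=load("s4"),load("d4"),load("w4")
A=lambda x,y:(389.6+x/4,169.6+y/4);B=lambda x,y:(179.6+(x-400)/4,139.6+y/4)
for p,q in [((122,140),(575,165)),((153,165),(608,140)),((122,140),(608,140)),((153,165),(575,165))]: print(tri(a,A(*p),b,B(*q)))
print("tongs top",tri(a,A(200,95),b,B(538,75)))
# gold pins: wrist & scene
for n,c in (("scene",a),("side",b),("wrist",w)):
    h=cv2.cvtColor(c["frame"],cv2.COLOR_RGB2HSV); m=cv2.inRange(h,np.array((15,150,50)),np.array((28,255,255)))
    nn,l,st,ce=cv2.connectedComponentsWithStats(m); print(n,[(st[i].tolist()) for i in range(1,nn) if st[i][4]>6 and st[i][1]<400])
E
```

```text
(array([0.5178, 0.2197, 0.1207]), np.float64(0.0041992188477298666))
(array([0.5402, 0.2259, 0.1208]), np.float64(0.0007236233338979233))
(array([0.531 , 0.2106, 0.132 ]), np.float64(0.003851317363056607))
(array([0.5267, 0.2355, 0.109 ]), np.float64(0.001025792245722159))
tongs top (array([0.5258, 0.2564, 0.147 ]), np.float64(0.0007329207681258544))
scene [[427, 151, 7, 3, 18], [450, 154, 16, 5, 16], [432, 159, 17, 6, 27], [461, 160, 4, 7, 11], [240, 229, 6, 9, 33], [235, 230, 4, 7, 20], [631, 254, 9, 13, 87], [635, 284, 5, 11, 38], [188, 303, 4, 3, 12], [634, 302, 5, 10, 13], [317, 364, 51, 32, 476]]
side [[263, 111, 12, 10, 59], [443, 205, 33, 17, 342], [482, 328, 6, 4, 22]]
wrist [[202, 325, 22, 75, 785], [413, 324, 22, 76, 785]]
```

The body rail and pins work out at about 133 mm above the reported TCP, against a stated 97 mm. So the whole gripper sits about 36 mm higher than reported, and the clearance over the tongs is unchanged. I'll open a little and lower by 36 mm.

Call:
servo_tool:
  rows:
    - [[6.5,0,0,0,0,0,0],[6.5,0,0,0,0,0,0],[6.5,0,0,0,0,0,0],[6.5,0,0,0,0,0,0],[6.5,0,0,0.8,0,0,0],[6.5,0,0,1.6,0,0,0],[6.5,0,0,2.2,0,0,0],[6.5,0,0,2.6,0,0,0],[6.5,0,0,2.8,0,0,0],[6.5,0,0,2.8,0,0,0]]
  newtons: 10

```text
time_s: 5.27
tool_pos: [0.5266, 0.2507, 0.048]
orientation: [0.999, 0.052, -0.001, 0.0]
contact_force: [0.3, -0.3, 0.3]
finger_gap: 0.0649
grasp_force: 0.0
```

Call:
servo_tool:
  rows:
    - [[6.5,0,0,0.3,0,0,0],[6.5,0,0,0.5,0,0,0],[6.5,0,0,0.7,0,0,0],[6.5,0,0,0.8,0,0,0],[6.5,0,0,0.8,0,0,0]]

```text
time_s: 5.68
tool_pos: [0.5271, 0.2508, 0.0407]
orientation: [0.999, 0.052, -0.0, 0.0]
contact_force: [-0.5, -0.3, -0.2]
finger_gap: 0.0649
grasp_force: 0.0
```

Call:
servo_tool:
  rows:
    - [[4.3,0,0,0,0,0,0],[4.3,0,0,0,0,0,0],[4.3,0,0,0,0,0,0],[4.3,0,0,0,0,0,0],[4.3,0,0,0,0,0,0],[4.3,0,0,0,0,0,0],[4.3,0,0,0,0,0,0]]

```text
time_s: 6.27
tool_pos: [0.5272, 0.2508, 0.0409]
orientation: [0.999, 0.052, -0.0, 0.0]
contact_force: [-0.5, 0.4, -0.1]
finger_gap: 0.0428
grasp_force: 3.6
```

Call:
servo_tool:
  rows:
    - [[4.3,0,0,-1,0,0,0],[4.3,0,0,-3,0,0,0],[4.3,0,0,-5.5,0,0,0],[4.3,0,0,-8,0,0,0],[4.3,0,0,-10.5,0,0,0],[4.3,0,0,-12,0,0,0],[4.3,0,0,-12,0,0,0],[4.3,0,0,-12,0,0,0],[4.3,0,0,-12,0,0,0]]

```text
time_s: 7.02
tool_pos: [0.5264, 0.2506, 0.1597]
orientation: [0.999, 0.052, -0.001, 0.0]
contact_force: [-0.7, 0.0, -1.2]
finger_gap: 0.0431
grasp_force: 3.3
```

```bash
python3 - <<'E'
from h import *
s=arm.observe();M=R.from_quat(s["orientation"]).as_matrix();t=np.array(s["tool_pos"]);print(t,s["finger_gap"],s["grasp_force"],s["contact_force"],"yaw",np.degrees(np.arctan2(M[1,0],M[0,0])), "to purple",totool([.5053,.036,t[2]],s))
a,b,w=snap("scene","s5"),snap("side","d5"),snap("wrist","w5")
o=t-[0,0,.035]
print(proj(a,o),proj(b,o),proj(w,o))
ca,cb=proj(a,o+[0,0,.05])[0].astype(int),proj(b,o+[0,0,.05])[0].astype(int)
f=lambda c,u:cv2.resize(c["frame"][u[1]-50:u[1]+50,u[0]-50:u[0]+50],(400,400),interpolation=cv2.INTER_CUBIC)
print(ca,cb)
pw=proj(w,o)[0].astype(int); W=w["frame"][200:400,:]
cv2.imwrite("pics/c5.png",np.vstack([np.hstack([f(a,ca),f(b,cb)]),np.hstack([W,W[:,:160]])])[:,:,::-1])
E
```

```text
[0.52638389 0.25058226 0.15972493] 0.04314202268929676 3.345821499824524 [-0.67568619  0.02656699 -1.20467719] yaw 5.973312913596108 to purple [-4.32998681e+00  2.11223040e+01  1.60863874e-02]
[[435.32766035 203.269609  ]] [[217.5835783  170.13266585]] [[317.42338474 243.00325366]]
[439 182] [213 145]
```

View pics/c5.png

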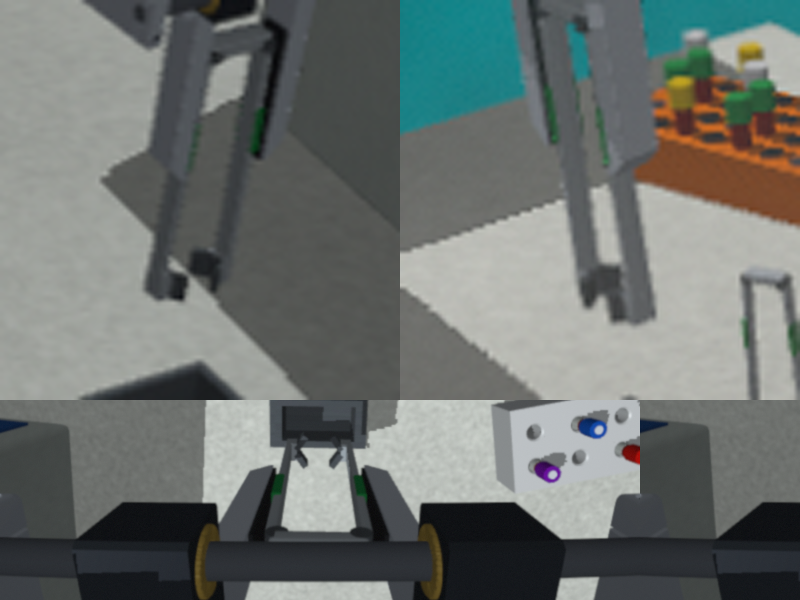

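Tongs are lifted and held on the green pads. The jaws are at scene crop (185,285) and side crop (618,300), exactly at the predicted origin, and hang straight. Next, over the purple cap.

Call:
servo_tool:
  rows:
    - [[4.2,-0.2,1,0,0,0,-1],[4.2,-0.6,3,0,0,0,-2],[4.2,-1.1,5.5,0,0,0,-4],[4.2,-1.7,8.5,0,0,0,-6],[4.2,-2.3,11.5,0,0,0,-8],[4.2,-3,14.5,0,0,0,-10],[4.2,-3.5,17.5,0,0,0,-10.9],[4.2,-4,19.5,0,0,0,-10.9],[4.2,-4.2,20.7,0,0,0,-10.9],[4.2,-4.3,21.1,0,0,0,-10.9],[4.2,-4.3,21.1,0,0,0,-10.9],[4.2,-4.3,21.1,0,0,0,-10.9]]

```text
time_s: 8.17
tool_pos: [0.5064, 0.0372, 0.1607]
orientation: [0.989, 0.147, -0.0, -0.0]
contact_force: [-0.4, 0.2, -0.7]
finger_gap: 0.0423
grasp_force: 3.8
```

```bash
cat >> h.py <<'E'
def mask(c,lo,hi,roi=None,mn=15):
    m=cv2.inRange(cv2.cvtColor(c["frame"],cv2.COLOR_RGB2HSV),np.array(lo),np.array(hi))
    n,l,s,ce=cv2.connectedComponentsWithStats(m)
    return [(ce[i].round(1).tolist(),s[i].tolist()) for i in range(1,n) if s[i][4]>=mn]
PUR=((128,90,40),(160,255,255))
def trin(cu):
    A,B=0,0
    for c,u in cu:
        o,v=ray(c,u); v=v/np.linalg.norm(v); P=np.eye(3)-np.outer(v,v); A=A+P; B=B+P@o
    return np.linalg.solve(A,B)
def st():
    s=arm.observe();M=R.from_quat(s["orientation"]).as_matrix();t=np.array(s["tool_pos"])
    print("t",s["time_s"],"pos",t.round(4),"yaw",np.degrees(np.arctan2(M[1,0],M[0,0])).round(2),"tilt",M[:2,2].round(4),"gap",round(s["finger_gap"],4),"grip",round(s["grasp_force"],1),"F",s["contact_force"].round(1)); return s,M,t
E
python3 - <<'E'
from h import *
np.set_printoptions(precision=4,suppress=True)
s,M,t=st()
w0,w5=load("w2"),load("w5");a0,b0=load("scene0"),load("side0")
for w in (w0,w5): print([m for m in mask(w,*PUR)])
u=[mask(w,*PUR)[0][0] for w in (w0,w5)]
print("at .058",[onz(w,x,.058) for w,x in zip((w0,w5),u)],[onz(c,p,.058) for c,p in ((a0,(332.6,245.3)),(b0,(281.9,260.9)))])
print(trin([(a0,(332.6,245.3)),(b0,(281.9,260.9)),(w0,u[0]),(w5,u[1])]))
c=snap("wrist","w6"); print(mask(c,*PUR), proj(c,[[.5053,.036,.058],[.5053,.036,.066]]), proj(c,t-[0,0,.028]))
print("to purple",totool([.5053,.036,t[2]],s))
E
```

```text
t 8.1667 pos [0.5064 0.0372 0.1607] yaw 16.9 tilt [-0.0005  0.0005] gap 0.0423 grip 3.8 F [-0.4  0.2 -0.7]
[([498.5, 246.6], [490, 239, 19, 17, 188])]
[([546.5, 271.0], [535, 262, 26, 21, 327])]
at .058 [array([0.5043, 0.0346, 0.058 ]), array([0.5044, 0.0347, 0.058 ])] [array([0.5073, 0.0354, 0.058 ]), array([0.5036, 0.0328, 0.058 ])]
[0.5047 0.0348 0.0569]
[([320.7, 227.5], [312, 218, 19, 21, 240])] [[318.9924 225.621 ]
 [318.9982 227.5135]] [[317.8391 245.7655]]
to purple [-0.1428  0.0843 -0.    ]
```

Call:
servo_tool:
  rows:
    - [[4.3,-0.25,0.15,1.5,0,0,0],[4.3,-0.25,0.15,3,0,0,0],[4.3,-0.25,0.15,3.7,0,0,0],[4.3,-0.25,0.15,4,0,0,0],[4.3,-0.25,0.15,4.5,0,0,0],[4.3,-0.25,0.15,5,0,0,0],[4.3,-0.25,0.15,5.5,0,0,0],[4.3,-0.25,0.15,5.7,0,0,0],[4.3,-0.25,0.15,5.7,0,0,0]]

```text
time_s: 8.97
tool_pos: [0.5042, 0.0344, 0.1035]
orientation: [0.989, 0.147, -0.0, -0.0]
contact_force: [-0.6, 0.9, -1.0]
finger_gap: 0.0432
grasp_force: 3.3
```

```bash
python3 - <<'E'
from h import *
np.set_printoptions(precision=4,suppress=True)
s,M,t=st()
o=t-[0,0,.035]
for n in ("scene","side","wrist"):
    c=snap(n,n[:2]+"7"); print(n,mask(c,*PUR),proj(c,[[.5045,.035,.058],o+[0,0,.007],o-[0,0,.02]]).tolist())
E
```

```text
t 8.9667 pos [0.5042 0.0344 0.1035] yaw 16.87 tilt [-0.0008  0.0001] gap 0.0432 grip 3.3 F [-0.6  0.9 -1. ]
scene [([332.7, 246.3], [329, 241, 8, 10, 52])] [[331.8789002071463, 244.50761860383196], [331.9156518905306, 237.80517821533192], [331.3647857558647, 248.0536507609129]]
side [([281.1, 262.9], [278, 255, 9, 13, 57])] [[281.53842193420786, 259.9986770838802], [280.9895972051162, 251.7145549993014], [281.9769405233798, 264.7614900000157]]
wrist [([317.9, 239.6], [307, 228, 23, 26, 347])] [[316.87020412877916, 239.43355709770535], [317.48725155074607, 246.12520264605752], [317.5768214709576, 236.99371859810415]]
```

Call:
servo_tool:
  rows:
    - [[4.3,0,0,0.3,0,0,0],[4.3,0,0,0.6,0,0,0],[4.3,0,0,0.8,0,0,0],[4.3,0,0,0.8,0,0,0]]

```text
time_s: 9.45
tool_pos: [0.504, 0.0344, 0.0953]
orientation: [0.989, 0.147, -0.001, -0.0]
contact_force: [-0.7, -0.3, -1.3]
finger_gap: 0.043
grasp_force: 3.3
```

Call:
servo_tool:
  rows:
    - [[4.3,0,0,0.3,0,0,0],[4.3,0,0,0.6,0,0,0],[4.3,0,0,0.8,0,0,0],[4.3,0,0,0.95,0,0,0],[4.3,0,0,0.95,0,0,0]]

```text
time_s: 9.87
tool_pos: [0.5042, 0.0344, 0.086]
orientation: [0.989, 0.147, -0.0, -0.0]
contact_force: [-0.5, -0.1, -0.7]
finger_gap: 0.0429
grasp_force: 3.3
```

```bash
python3 - <<'E'
from h import *
s,M,t=st()
for n in ("scene","side","wrist"):
    c=snap(n,n[:2]+"8"); print(n,mask(c,*PUR,mn=5),proj(c,t-[0,0,.028]).tolist())
E
```

```text
t 9.8667 pos [0.5042 0.0344 0.086 ] yaw 16.88 tilt [-0.0008  0.0002] gap 0.0429 grip 3.3 F [-0.5 -0.1 -0.7]
scene [([333.0, 244.6], [329, 240, 8, 11, 54])] [[331.54589444666357, 244.4826099301524]]
side [([281.1, 259.8], [277, 254, 10, 13, 63])] [[281.60544218264744, 260.27659209737357]]
wrist [([318.0, 245.8], [306, 233, 24, 28, 408])] [[317.6191291900165, 246.03163183240005]]
```

Call:
servo_tool:
  rows:
    - [[4.1,0,0,0,0,0,0],[4.0,0,0,0,0,0,0],[3.9,0,0,0,0,0,0],[3.9,0,0,0,0,0,0]]
  newtons: 12

```text
time_s: 10.35
tool_pos: [0.5047, 0.0344, 0.0866]
orientation: [0.989, 0.147, 0.0, 0.0]
contact_force: [-0.1, 1.0, -1.2]
finger_gap: 0.0398
grasp_force: 12.0
```

Call:
servo_tool:
  rows:
    - [[3.0,0,0,0,0,0,0],[3.0,0,0,0,0,0,0],[3.0,0,0,0,0,0,0],[3.0,0,0,0,0,0,0],[3.0,0,0,0,0,0,0]]
  newtons: 28

```text
time_s: 10.77
tool_pos: [0.5047, 0.0344, 0.0866]
orientation: [0.989, 0.147, 0.0, 0.0]
contact_force: [0.5, 0.3, -0.3]
finger_gap: 0.0396
grasp_force: 28.0
```

Call:
servo_tool:
  rows:
    - [[3.0,0,0,-0.5,0,0,0],[3.0,0,0,-1.5,0,0,0],[3.0,0,0,-2.7,0,0,0],[3.0,0,0,-4,0,0,0],[3.0,0,0,-5.5,0,0,0],[3.0,0,0,-7.5,0,0,0],[3.0,0,0,-9.5,0,0,0],[3.0,0,0,-10.7,0,0,0],[3.0,0,0,-11,0,0,0],[3.0,0,0,-11,0,0,0],[3.0,0,0,-11,0,0,0]]

```text
time_s: 11.68
tool_pos: [0.5039, 0.0344, 0.1958]
orientation: [0.989, 0.147, -0.001, -0.0]
contact_force: [-0.0, -0.7, -1.4]
finger_gap: 0.0396
grasp_force: 28.0
```

```bash
python3 - <<'E'
from h import *
np.set_printoptions(precision=4,suppress=True)
s,M,t=st()
a,b,w=snap("scene","s9"),snap("side","d9"),snap("wrist","w9")
for n,c in (("scene",a),("side",b),("wrist",w)): print(n,mask(c,*PUR,mn=5),proj(c,[t-[0,0,.028],t-[0,0,.08]]).tolist())
print("to well",totool([.5345,-.2663,t[2]],s))
# ring measurement in each view (blue ring, ellipse fit)
BL=((105,110,50),(125,255,255))
for n,c in (("scene",load("scene0")),("side",load("side0"))):
    m=cv2.inRange(cv2.cvtColor(c["frame"],cv2.COLOR_RGB2HSV),np.array(BL[0]),np.array(BL[1]))
    x,y=(188,289) if n=="scene" else (448,365)
    m[:y-16]=0;m[y+16:]=0;m[:,:x-16]=0;m[:,x+16:]=0
    pts=cv2.findNonZero(m); e=cv2.fitEllipse(cv2.convexHull(pts)); print(n,e,onz(c,e[0],.06))
E
```

```text
t 11.6833 pos [0.5039 0.0344 0.1958] yaw 16.87 tilt [-0.0013  0.0001] gap 0.0396 grip 28.0 F [-0.  -0.7 -1.4]
scene [([335.1, 199.3], [330, 195, 9, 12, 52])] [[333.86996645708626, 200.2032361717281], [332.7051073942616, 221.8387426156103]]
side [([274.5, 203.0], [271, 198, 11, 13, 47])] [[277.1330021960763, 202.26798654258258], [279.2825496696379, 231.17293091850846]]
wrist [([318.4, 249.7], [306, 236, 26, 28, 430])] [[318.13727984169697, 245.5011624322193], [318.2719675657038, 229.15136232386504]]
to well [-5.8021 29.6617 -0.0075]
scene ((187.54786682128906, 288.2551574707031), (9.689805030822754, 15.314931869506836), 78.4538345336914) [ 0.5351 -0.2654  0.06  ]
side ((447.58599853515625, 364.8748474121094), (17.43701934814453, 23.065956115722656), 110.16219329833984) [ 0.5335 -0.2666  0.06  ]
```

Call:
servo_tool:
  rows:
    - [[3.0,-0.2,1,0,0,0,0],[3.0,-0.6,3,0,0,0,0],[3.0,-1.2,6,0,0,0,0],[3.0,-1.8,9,0,0,0,0],[3.0,-2.5,12.5,0,0,0,0],[3.0,-3.2,16,0,0,0,0],[3.0,-3.9,19.5,0,0,0,0],[3.0,-4.5,23,0,0,0,0],[3.0,-5.1,26,0,0,0,0],[3.0,-5.5,28,0,0,0,0],[3.0,-5.7,29.2,0,0,0,0],[3.0,-5.8,29.7,0,0,0,0]]

```text
time_s: 12.83
tool_pos: [0.5347, -0.2686, 0.1957]
orientation: [0.989, 0.146, -0.0, -0.0]
contact_force: [-0.3, 0.2, -0.2]
finger_gap: 0.0398
grasp_force: 28.0
```

Call:
servo_tool:
  rows:
    - [[3.0,0,0,0,0,0,0],[3.0,0,0,1,0,0,0],[3.0,0,0,2,0,0,0],[3.0,0,0,3,0,0,0],[3.0,0,0,3.5,0,0,0],[3.0,0,0,3.5,0,0,0],[3.0,0,0,3.5,0,0,0]]

```text
time_s: 13.42
tool_pos: [0.535, -0.2661, 0.1608]
orientation: [0.989, 0.147, -0.0, -0.0]
contact_force: [-0.7, -1.1, -0.4]
finger_gap: 0.0394
grasp_force: 28.0
```

```bash
python3 - <<'E'
from h import *
np.set_printoptions(precision=4,suppress=True)
s,M,t=st()
W=[.5345,-.2663,.06]
V=[]
for n in ("scene","side","wrist"):
    c=snap(n,n[:2]+"10"); p=proj(c,[t-[0,0,.028],t-[0,0,.0806],W]); print(n,mask(c,*PUR,mn=5),p.tolist())
    x,y=p[1].astype(int); z=(x-50,y-80) if n!="wrist" else (x-50,y-50)
    V.append(cv2.resize(c["frame"][max(z[1],0):z[1]+100,z[0]:z[0]+100],(266*3//3,400 if 0 else 266),interpolation=cv2.INTER_CUBIC)); print(z)
cv2.imwrite("pics/c10.png",np.hstack(V)[:,:,::-1])
print("to well",totool([W[0],W[1],t[2]],s))
E
```

```text
t 13.4167 pos [ 0.535  -0.2661  0.1608] yaw 16.91 tilt [-0.0009  0.0007] gap 0.0394 grip 28.0 F [-0.7 -1.1 -0.4]
scene [([182.7, 258.1], [177, 253, 11, 13, 74])] [[182.09834240254978, 258.5190893897088], [185.8003682246146, 280.3057286436467], [186.97258125877602, 288.1551782293289]]
(np.int64(135), np.int64(200))
side [([459.0, 325.1], [453, 316, 16, 20, 167])] [[458.981218598108, 324.60354956557194], [450.8444908771656, 353.6940935895303], [447.8678997367979, 364.26411516735624]]
(np.int64(400), np.int64(273))
wrist [([318.3, 249.8], [306, 236, 26, 28, 436])] [[316.66486557144964, 245.84809901425814], [316.9266608815652, 229.58117061791683], [317.1026452151383, 225.28513320079088]]
(np.int64(266), np.int64(179))
to well [-0.0543  0.0085  0.    ]
```

```bash
python3 - <<'E'
from h import *
s,M,t=st(); W=np.array([.5345,-.2663,.06]); V=[]
for f,(x,y) in (("sc10",(185,272)),("si10",(452,345))):
    c=load(f); I=cv2.resize(c["frame"][y-40:y+40,x-26:x+27],(397,600),interpolation=cv2.INTER_CUBIC); V.append(I)
cv2.imwrite("pics/c11.png",np.hstack(V)[:,:,::-1])
E
```

```text
t 13.5667 pos [ 0.5356 -0.2669  0.1622] yaw 16.88 tilt [ 0.001  -0.0007] gap 0.0397 grip 28.0 F [-0.   0.7 -1.2]
```

View pics/c11.png

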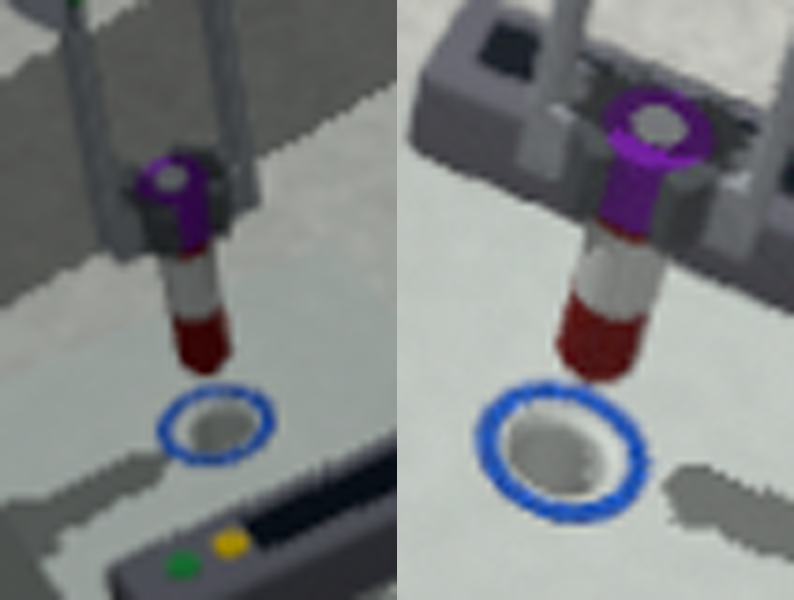

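The last view shows the tube hanging upright in the jaws, foot at scene crop (205,368) and side crop (600,378). The ring centres are at (217,425) and (563,452). Extrapolating the tube's axis to the ring, it is off by about 1 mm, towards (-0.8,+0.8) mm in world. I'll correct that and go down in small steps, watching the force.

Call:
servo_tool:
  rows:
    - [[3.0,-0.05,-0.1,0.4,0,0,0],[3.0,-0.05,-0.1,0.8,0,0,0],[3.0,-0.05,-0.1,1.2,0,0,0],[3.0,-0.05,-0.1,1.4,0,0,0],[3.0,-0.05,-0.1,1.4,0,0,0],[3.0,-0.05,-0.1,1.4,0,0,0],[3.0,-0.05,-0.1,1.4,0,0,0]]

```text
time_s: 14.15
tool_pos: [0.5345, -0.266, 0.1476]
orientation: [0.989, 0.147, 0.0, 0.0]
contact_force: [1.4, -0.0, 0.3]
finger_gap: 0.0396
grasp_force: 28.0
```

```bash
python3 - <<'E'
from h import *
np.set_printoptions(precision=4,suppress=True)
for i in range(5):
    s,M,t=st()
    n=("side","scene","side","scene","wrist")[i]; c=snap(n,"q%d"%i); W=[.5342,-.2661,.06]
    # dark-red tube bottom contour
    p=proj(c,[t-[0,0,.0806],t-[0,0,.072],W]); r=mask(c,(0,120,40),(8,255,200),mn=20)
    print(n,[m for m in r if np.hypot(*(np.array(m[0])-p[0]))<25],p.tolist())
E
```

```text
t 14.15 pos [ 0.5345 -0.266   0.1476] yaw 16.87 tilt [ 0.0002 -0.0001] gap 0.0396 grip 28.0 F [ 1.4 -0.   0.3]
side [([449.3, 357.7], [445, 353, 10, 10, 50])] [[448.66605870586767, 360.61778052309944], [449.8989272633996, 356.249123987309], [447.5940166865682, 364.30061761684]]
t 14.2 pos [ 0.5346 -0.266   0.1477] yaw 16.87 tilt [ 0.0003 -0.0002] gap 0.0396 grip 28.0 F [-0.2  0.3 -0.2]
scene [([186.3, 282.3], [183, 279, 7, 8, 32])] [[186.66934935745468, 285.3609793691425], [186.09194197480645, 281.95279762182975], [187.04945548247036, 288.0226957187523]]
t 14.25 pos [ 0.5346 -0.266   0.1477] yaw 16.87 tilt [ 0.0004 -0.0003] gap 0.0395 grip 28.0 F [-0.5  0.6 -1.1]
side [([448.8, 357.8], [445, 353, 10, 10, 45])] [[448.7353637323268, 360.51884465851276], [449.9690259834231, 356.1485633699828], [447.5940166865682, 364.30061761684]]
t 14.3 pos [ 0.5346 -0.266   0.1477] yaw 16.87 tilt [ 0.0003 -0.0003] gap 0.0397 grip 28.0 F [ 0.1 -0.3 -1.8]
scene [([186.3, 282.4], [183, 279, 7, 8, 31])] [[186.6701341487585, 285.3535521541681], [186.09270143620773, 281.94516159803004], [187.04945548247036, 288.0226957187523]]
t 14.35 pos [ 0.5346 -0.266   0.1477] yaw 16.87 tilt [ 0.0003 -0.0003] gap 0.0396 grip 28.0 F [-0.4 -0.3 -1. ]
wrist [([317.6, 227.1], [312, 225, 12, 5, 29])] [[317.91592278929687, 229.4674178363367], [317.9028654110303, 231.7561656048418], [317.92089787491955, 228.10972514359275]]
```

Call:
servo_tool:
  rows:
    - [[3.0,0.03,0,0.2,0,0,0],[3.0,0.03,0,0.4,0,0,0],[3.0,0.03,0,0.6,0,0,0],[3.0,0.03,0,0.7,0,0,0],[3.0,0.03,0,0.7,0,0,0]]

```text
time_s: 14.82
tool_pos: [0.5345, -0.2656, 0.1399]
orientation: [0.989, 0.147, -0.0, -0.0]
contact_force: [0.5, 0.1, -1.3]
finger_gap: 0.0398
grasp_force: 28.0
```

Call:
servo_tool:
  rows:
    - [[3.0,0,0,0.1,0,0,0],[3.0,0,0,0.2,0,0,0],[3.0,0,0,0.2,0,0,0]]

```text
time_s: 15.07
tool_pos: [0.5346, -0.2657, 0.1383]
orientation: [0.989, 0.147, -0.0, -0.0]
contact_force: [1.0, -0.1, -0.8]
finger_gap: 0.0394
grasp_force: 28.0
```

Call:
servo_tool:
  rows:
    - [[3.0,0,0,0.1,0,0,0],[3.0,0,0,0.2,0,0,0],[3.0,0,0,0.2,0,0,0]]

```text
time_s: 15.32
tool_pos: [0.5346, -0.2657, 0.1362]
orientation: [0.989, 0.147, -0.0, -0.0]
contact_force: [-0.1, 0.2, -1.0]
finger_gap: 0.0397
grasp_force: 28.0
```

Call:
servo_tool:
  rows:
    - [[3.0,0,0,0.1,0,0,0],[3.0,0,0,0.2,0,0,0],[3.0,0,0,0.3,0,0,0],[3.0,0,0,0.3,0,0,0]]

```text
time_s: 15.65
tool_pos: [0.5346, -0.2657, 0.1332]
orientation: [0.989, 0.147, -0.0, -0.0]
contact_force: [0.8, -0.4, -1.7]
finger_gap: 0.0395
grasp_force: 28.0
```

Call:
servo_tool:
  rows:
    - [[3.0,0,0,0.1,0,0,0],[3.0,0,0,0.2,0,0,0],[3.0,0,0,0.3,0,0,0],[3.0,0,0,0.3,0,0,0]]

```text
time_s: 15.98
tool_pos: [0.5346, -0.2657, 0.1302]
orientation: [0.989, 0.147, -0.0, -0.0]
contact_force: [0.6, -0.3, -0.7]
finger_gap: 0.0399
grasp_force: 28.0
```

Call:
servo_tool:
  rows:
    - [[3.0,0,0,0.1,0,0,0],[3.0,0,0,0.2,0,0,0],[3.0,0,0,0.3,0,0,0],[3.0,0,0,0.4,0,0,0],[3.0,0,0,0.5,0,0,0],[3.0,0,0,0.5,0,0,0]]

```text
time_s: 16.48
tool_pos: [0.5346, -0.2657, 0.1251]
orientation: [0.989, 0.147, -0.0, -0.0]
contact_force: [-0.4, 0.0, -1.4]
finger_gap: 0.0395
grasp_force: 28.0
```

Call:
servo_tool:
  rows:
    - [[3.0,0,0,0.1,0,0,0],[3.0,0,0,0.2,0,0,0],[3.0,0,0,0.3,0,0,0],[3.0,0,0,0.4,0,0,0],[3.0,0,0,0.4,0,0,0]]

```text
time_s: 16.9
tool_pos: [0.5346, -0.2657, 0.1211]
orientation: [0.989, 0.147, -0.0, -0.0]
contact_force: [0.2, -0.7, -1.9]
finger_gap: 0.0393
grasp_force: 28.0
```

Call:
servo_tool:
  rows:
    - [[3.0,0,0,0.1,0,0,0],[3.0,0,0,0.2,0,0,0],[3.0,0,0,0.2,0,0,0],[3.0,0,0,0.2,0,0,0]]

```text
time_s: 17.23
tool_pos: [0.5347, -0.2658, 0.1194]
orientation: [0.989, 0.147, -0.0, -0.0]
contact_force: [0.2, 0.8, -1.3]
finger_gap: 0.0398
grasp_force: 28.0
```

Call:
servo_tool:
  rows:
    - [[3.0,0,0,0.1,0,0,0],[3.0,0,0,0.2,0,0,0],[3.0,0,0,0.2,0,0,0]]

```text
time_s: 17.48
tool_pos: [0.5346, -0.2657, 0.1172]
orientation: [0.989, 0.147, -0.0, -0.0]
contact_force: [0.2, 0.3, -1.8]
finger_gap: 0.0395
grasp_force: 28.0
```

```bash
python3 -c "
from h import *
st()"
```

```text
t 17.4833 pos [ 0.5346 -0.2657  0.1172] yaw 16.87 tilt [-0.0004  0.0003] gap 0.0395 grip 28.0 F [ 0.2  0.3 -1.8]
```

Call:
servo_tool:
  rows:
    - [[3.0,0,0,0.1,0,0,0],[3.0,0,0,0.2,0,0,0],[3.0,0,0,0.2,0,0,0]]

```text
time_s: 17.73
tool_pos: [0.5346, -0.2657, 0.1152]
orientation: [0.989, 0.147, -0.0, -0.0]
contact_force: [0.3, -0.7, -1.4]
finger_gap: 0.0392
grasp_force: 28.0
```

Call:
servo_tool:
  rows:
    - [[3.0,0,0,0.1,0,0,0],[3.0,0,0,0.2,0,0,0],[3.0,0,0,0.2,0,0,0]]

```text
time_s: 17.98
tool_pos: [0.5346, -0.2657, 0.1132]
orientation: [0.989, 0.147, -0.0, -0.0]
contact_force: [0.1, 1.4, -1.6]
finger_gap: 0.0397
grasp_force: 28.0
```

Call:
servo_tool:
  rows:
    - [[3.0,0,0,0.1,0,0,0],[3.0,0,0,0.2,0,0,0],[3.0,0,0,0.2,0,0,0]]

```text
time_s: 18.23
tool_pos: [0.5347, -0.2658, 0.1113]
orientation: [0.989, 0.147, -0.0, -0.0]
contact_force: [1.0, 0.3, -1.3]
finger_gap: 0.0396
grasp_force: 28.0
```

Call:
servo_tool:
  rows:
    - [[3.0,0,0,0.1,0,0,0],[3.0,0,0,0.2,0,0,0],[3.0,0,0,0.2,0,0,0]]

```text
time_s: 18.48
tool_pos: [0.535, -0.2659, 0.1099]
orientation: [0.989, 0.147, 0.0, 0.0]
contact_force: [-0.9, -0.3, 2.3]
finger_gap: 0.0395
grasp_force: 28.0
```

Contact: the force rose by about 3.6 N at z≈0.110. Now press to about 6.5 N and hold.

Call:
servo_tool:
  rows:
    - [[3.0,0,0,0.05,0,0,0],[3.0,0,0,0.1,0,0,0],[3.0,0,0,0.1,0,0,0],[3.0,0,0,0.1,0,0,0]]

```text
time_s: 18.82
tool_pos: [0.5351, -0.266, 0.1091]
orientation: [0.989, 0.147, 0.0, 0.0]
contact_force: [-0.5, 0.2, 4.1]
finger_gap: 0.0393
grasp_force: 28.0
```

```bash
python3 -c "
from h import *
F=[]
for i in range(6):
    s=arm.observe(); F.append(s['contact_force'][2]); c=read_camera('wrist')
st(); print(np.round(F,1),np.mean(F))"
```

```text
t 19.1167 pos [ 0.535  -0.266   0.1088] yaw 16.87 tilt [ 0.0006 -0.0005] gap 0.0395 grip 28.0 F [-1.   0.3  4.6]
[4.1 3.3 4.5 4.6 4.3 5.1] 4.307764970801849
```

Call:
servo_tool:
  rows:
    - [[3.0,0,0,0.05,0,0,0],[3.0,0,0,0.05,0,0,0],[3.0,0,0,0.05,0,0,0],[3.0,0,0,0.05,0,0,0],[3.0,0,0,0.05,0,0,0],[3.0,0,0,0.05,0,0,0],[3.0,0,0,0.05,0,0,0],[3.0,0,0,0.05,0,0,0],[3.0,0,0,0.05,0,0,0],[3.0,0,0,0.05,0,0,0]]

```text
time_s: 19.95
tool_pos: [0.535, -0.266, 0.1084]
orientation: [0.989, 0.147, 0.0, 0.0]
contact_force: [0.1, 0.1, 6.5]
finger_gap: 0.0397
grasp_force: 28.0
```

```bash
python3 -c "
from h import *
F=[]
for i in range(6):
    s=arm.observe(); F.append(s['contact_force'][2]); c=read_camera('wrist')
st(); print(np.round(F,1),np.mean(F))"
```

```text
t 20.25 pos [ 0.535  -0.266   0.1084] yaw 16.87 tilt [ 0.0007 -0.0006] gap 0.0396 grip 28.0 F [0.7 0.7 5. ]
[6.5 5.6 4.8 5.8 6.  5.6] 5.715742018664216
```

Push is about 7 N and has been held for over a second. I'll ease off most of the load so the tube does not jump, then open the tongs.

Call:
servo_tool:
  rows:
    - [[3.0,0,0,-0.1,0,0,0],[3.0,0,0,-0.2,0,0,0],[3.0,0,0,-0.25,0,0,0],[3.0,0,0,-0.25,0,0,0],[3.0,0,0,-0.25,0,0,0]]

```text
time_s: 20.67
tool_pos: [0.5347, -0.2658, 0.1101]
orientation: [0.989, 0.147, -0.0, 0.0]
contact_force: [-0.0, -0.9, 1.4]
finger_gap: 0.0397
grasp_force: 28.0
```

Call:
servo_tool:
  rows:
    - [[3.95,0,0,0,0,0,0],[4.05,0,0,0,0,0,0],[4.15,0,0,0,0,0,0],[4.25,0,0,0,0,0,0],[4.3,0,0,0,0,0,0],[4.3,0,0,0,0,0,0],[4.3,0,0,0,0,0,0]]

```text
time_s: 21.25
tool_pos: [0.5346, -0.2657, 0.1103]
orientation: [0.989, 0.147, -0.0, -0.0]
contact_force: [0.4, -0.0, 0.2]
finger_gap: 0.043
grasp_force: 3.3
```

```bash
python3 - <<'E'
from h import *
s,M,t=st()
for n in ("scene","side","wrist"):
    c=snap(n,n[:2]+"12"); print(n,mask(c,*PUR,mn=5),proj(c,t-[0,0,.028]).tolist())
E
```

```text
t 21.25 pos [ 0.5346 -0.2657  0.1103] yaw 16.87 tilt [-0.0004  0.0003] gap 0.043 grip 3.3 F [ 0.4 -0.   0.2]
scene [([186.8, 280.0], [182, 274, 10, 13, 81])] [[185.8148778155719, 279.2886251906025]]
side [([450.7, 353.5], [444, 344, 16, 19, 187])] [[450.69606688165203, 352.6438597402562]]
wrist [([318.8, 246.6], [307, 234, 24, 28, 416])] [[317.71562172221616, 245.84408932308523]]
```

Call:
servo_tool:
  rows:
    - [[4.35,0,0,-0.2,0,0,0],[4.35,0,0,-0.4,0,0,0],[4.35,0,0,-0.7,0,0,0],[4.35,0,0,-1,0,0,0],[4.35,0,0,-1.4,0,0,0],[4.35,0,0,-1.8,0,0,0],[4.35,0,0,-2.2,0,0,0],[4.35,0,0,-2.2,0,0,0]]

```text
time_s: 22.07
tool_pos: [0.5354, -0.2663, 0.1338]
orientation: [0.989, 0.147, 0.001, 0.001]
contact_force: [0.1, -0.4, -1.0]
finger_gap: 0.0435
grasp_force: 3.1
```

```bash
python3 - <<'E'
from h import *
s,M,t=st()
for n in ("scene","side","wrist"):
    c=snap(n,n[:2]+"13"); print(n,mask(c,*PUR,mn=5),proj(c,t-[0,0,.028]).tolist())
E
```

```text
t 22.0667 pos [ 0.5354 -0.2663  0.1338] yaw 16.88 tilt [ 0.0017 -0.0013] gap 0.0435 grip 3.1 F [ 0.1 -0.4 -1. ]
scene [([186.2, 280.7], [182, 275, 9, 12, 79])] [[183.95374004470986, 270.02515017475037]]
side [([450.7, 353.9], [444, 344, 15, 19, 181])] [[455.0184060693501, 339.91946633419457]]
wrist [([317.8, 238.7], [307, 227, 23, 26, 341])] [[318.5094346272745, 245.68110869487327]]
```

The tube stays put and the tongs are clear. Next, back over the stand.

Call:
servo_tool:
  rows:
    - [[4.3,0,0,-1.5,0,0,0],[4.3,0,0,-4,0,0,0],[4.3,0.3,-1,-6,0,0,1],[4.3,1,-3.5,-6.5,0,0,2],[4.3,1.8,-6.5,-6.5,0,0,3],[4.3,2.8,-10,-6.5,0,0,4],[4.3,3.8,-13.5,-6.5,0,0,5],[4.3,4.8,-17,-6.5,0,0,6],[4.3,5.8,-20.5,-6.5,0,0,7],[4.3,6.8,-24,-6.5,0,0,8],[4.3,7.8,-27.5,-6.5,0,0,9],[4.3,8.8,-31,-6.5,0,0,10.9]]

```text
time_s: 23.22
tool_pos: [0.5284, 0.0582, 0.1973]
orientation: [0.999, 0.051, -0.0, -0.0]
contact_force: [0.9, -0.8, -1.4]
finger_gap: 0.0431
grasp_force: 3.3
```

```bash
python3 - <<'E'
from h import *
s,M,t=st(); print(totool([.5272,.2508,.165],s))
E
```

```text
t 23.2167 pos [0.5284 0.0582 0.1973] yaw 5.9 tilt [-0.0002  0.0001] gap 0.0431 grip 3.3 F [ 0.9 -0.8 -1.4]
[  1.86035133 -19.17370416   3.23010527]
```

Call:
servo_tool:
  rows:
    - [[4.3,0.3,-3,0,0,0,0],[4.3,0.6,-6,0,0,0,0],[4.3,0.9,-9,0.5,0,0,0],[4.3,1.2,-12,1,0,0,0],[4.3,1.5,-14.5,2,0,0,0],[4.3,1.7,-16.5,2.5,0,0,0],[4.3,1.8,-17.5,3,0,0,0],[4.3,1.8,-17.8,3.2,0,0,0],[4.3,1.8,-17.8,3.2,0,0,0],[4.3,1.8,-17.8,3.2,0,0,0],[4.3,1.8,-17.8,3.2,0,0,0]]

```text
time_s: 24.13
tool_pos: [0.5288, 0.2343, 0.1659]
orientation: [0.999, 0.051, 0.0, 0.0]
contact_force: [-0.4, 0.5, -0.3]
finger_gap: 0.0431
grasp_force: 3.3
```

```bash
python3 - <<'E'
from h import *
s,M,t=st(); print(totool([.5272,.2508,.0415],s))
GR=((50,90,30),(80,255,255))
for n in ("scene","side"):
    c=snap(n,n[:2]+"14"); p=proj(c,t+[0,0,.055])[0]; print(n,[m for m in mask(c,*GR,mn=6) if np.hypot(*(np.array(m[0])-p))<40],p)
    q=load("s5" if n=="scene" else "d5"); print(mask(q,*GR,mn=6)[:4])
E
```

```text
t 24.1333 pos [0.5288 0.2343 0.1659] yaw 5.9 tilt [ 0.0007 -0.0001] gap 0.0431 grip 3.3 F [-0.4  0.5 -0.3]
[ 1.94311151e-03 -1.65812831e+00  1.24415928e+01]
scene [([446.7, 163.7], [445, 158, 4, 12, 28])] [436.61703716 164.5371325 ]
[([552.4, 114.6], [485, 79, 146, 71, 5864]), ([452.8, 164.6], [451, 159, 4, 12, 25]), ([465.2, 257.1], [463, 254, 5, 7, 24]), ([624.2, 269.7], [619, 264, 12, 13, 107])]
side [([236.3, 110.5], [231, 107, 10, 7, 54]), ([205.9, 121.8], [205, 115, 3, 14, 20]), ([250.1, 119.9], [244, 115, 13, 11, 92])] [216.0498034 122.7702662]
[([56.3, 113.7], [0, 82, 132, 71, 5081]), ([235.5, 110.6], [229, 107, 12, 7, 62]), ([250.0, 119.9], [244, 115, 13, 11, 91]), ([286.1, 117.3], [284, 114, 6, 8, 38])]
```

Call:
servo_tool:
  rows:
    - [[4.3,0,-1,0,0,0,0],[4.3,0,-1.65,1,0,0,0],[4.3,0,-1.65,3,0,0,0],[4.3,0,-1.65,5,0,0,0],[4.3,0,-1.65,6,0,0,0],[4.3,0,-1.65,6.5,0,0,0],[4.3,0,-1.65,6.5,0,0,0],[4.3,0,-1.65,6.5,0,0,0]]

```text
time_s: 24.9
tool_pos: [0.527, 0.252, 0.1009]
orientation: [0.999, 0.052, 0.0, -0.0]
contact_force: [-0.5, -0.6, -0.9]
finger_gap: 0.0429
grasp_force: 3.3
```

```bash
python3 - <<'E'
from h import *
s,M,t=st(); print(totool([.5272,.2508,.0415],s))
E
```

```text
t 24.9 pos [0.527  0.252  0.1009] yaw 5.98 tilt [0.0007 0.0003] gap 0.0429 grip 3.3 F [-0.5 -0.6 -0.9]
[4.43295388e-03 1.21767421e-01 5.94468868e+00]
```

Tongs bottom is at 66 mm, above the 50 mm rim. Lower in stages.

Call:
servo_tool:
  rows:
    - [[4.3,0,0.1,0.5,0,0,0],[4.3,0,0.1,1,0,0,0],[4.3,0,0.1,1.4,0,0,0],[4.3,0,0.1,1.8,0,0,0],[4.3,0,0.1,2.2,0,0,0],[4.3,0,0.1,2.2,0,0,0]]

```text
time_s: 25.4
tool_pos: [0.526, 0.2505, 0.0773]
orientation: [0.999, 0.052, -0.001, 0.0]
contact_force: [0.6, -0.6, -1.9]
finger_gap: 0.0433
grasp_force: 3.3
```

Call:
servo_tool:
  rows:
    - [[4.3,0,0,0.5,0,0,0],[4.3,0,0,1,0,0,0],[4.3,0,0,1.5,0,0,0],[4.3,0,0,2,0,0,0],[4.3,0,0,2.5,0,0,0],[4.3,0,0,3,0,0,0],[4.3,0,0,3.2,0,0,0],[4.3,0,0,3.2,0,0,0],[4.3,0,0,3.2,0,0,0]]

```text
time_s: 26.15
tool_pos: [0.5268, 0.2507, 0.0464]
orientation: [0.999, 0.052, -0.0, 0.0]
contact_force: [0.7, 0.3, -0.6]
finger_gap: 0.0432
grasp_force: 3.3
```

Call:
servo_tool:
  rows:
    - [[4.3,0,0,0.2,0,0,0],[4.3,0,0,0.4,0,0,0],[4.3,0,0,0.5,0,0,0],[4.3,0,0,0.5,0,0,0],[4.3,0,0,0.5,0,0,0]]

```text
time_s: 26.57
tool_pos: [0.5267, 0.2507, 0.0414]
orientation: [0.999, 0.052, -0.0, -0.0]
contact_force: [-0.6, 0.6, -0.6]
finger_gap: 0.0434
grasp_force: 3.3
```

```bash
python3 -c "
from h import *
F=[]
for i in range(4):
    s=arm.observe(); F.append(s['contact_force'].round(1)); c=read_camera('wrist')
st(); print(F)"
```

```text
t 26.7667 pos [0.5268 0.2507 0.0416] yaw 5.98 tilt [0.0002 0.0001] gap 0.0431 grip 3.3 F [ 0.4 -0.3 -0.7]
[array([-0.6,  0.6, -0.6]), array([-0.4, -0.4, -0.9]), array([ 0.4,  0.1, -0.6]), array([-0.3, -0.6, -0.7])]
```

Call:
servo_tool:
  rows:
    - [[4.3,0,0,0.05,0,0,0],[4.3,0,0,0.1,0,0,0],[4.3,0,0,0.1,0,0,0],[4.3,0,0,0.1,0,0,0]]

```text
time_s: 27.1
tool_pos: [0.527, 0.2508, 0.0409]
orientation: [0.999, 0.052, 0.0, -0.0]
contact_force: [0.1, 0.2, 1.4]
finger_gap: 0.0428
grasp_force: 3.3
```

Call:
servo_tool:
  rows:
    - [[4.5,0,0,0.1,0,0,0],[5.0,0,0,0.1,0,0,0],[7.0,0,0,0.1,0,0,0],[7.0,0,0,0.1,0,0,0],[7.0,0,0,0.1,0,0,0],[7.0,0,0,0.1,0,0,0],[7.0,0,0,0.1,0,0,0]]

```text
time_s: 27.68
tool_pos: [0.5266, 0.2507, 0.0394]
orientation: [0.999, 0.052, -0.0, -0.0]
contact_force: [0.1, 0.4, -0.5]
finger_gap: 0.07
grasp_force: 0.0
```

```bash
python3 -c "
from h import *
st()"
```

```text
t 27.6833 pos [0.5266 0.2507 0.0394] yaw 5.98 tilt [-0.0002  0.    ] gap 0.07 grip 0.0 F [ 0.1  0.4 -0.5]
```

Call:
servo_tool:
  rows:
    - [[7.0,0,0,-1,0,0,0],[7.0,0,0,-3,0,0,0],[7.0,0,0,-5.5,0,0,0],[7.0,0,0,-8,0,0,0],[7.0,0,0,-10.5,0,0,0],[7.0,0,0,-13,0,0,0],[7.0,0,0,-16,0,0,0],[7.0,0,0,-19,0,0,0],[7.0,0,0,-21,0,0,0],[7.0,0,0,-22,0,0,0],[7.0,0,0,-22,0,0,0],[7.0,0,0,-22,0,0,0]]

```text
time_s: 28.68
tool_pos: [0.5265, 0.2507, 0.2591]
orientation: [0.999, 0.052, -0.0, 0.0]
contact_force: [0.6, 0.1, -0.7]
finger_gap: 0.07
grasp_force: 0.0
```

```bash
python3 - <<'E'
from h import *
st()
a0,b0=load("scene0"),load("side0"); a,b=snap("scene","sf"),snap("side","df")
GR=((50,90,30),(80,255,255))
for c0,c,n in ((a0,a,"scene"),(b0,b,"side")):
    for nm,k in (("purple",PUR),("green",GR),("red",((0,170,60),(6,255,255))),("blue",((105,140,60),(125,255,255)))):
        f=lambda c:[m[0] for m in mask(c,*k,mn=12) if 170<m[0][0]<480 and 150<m[0][1]<400]
        print(n,nm,f(c0),f(c))
    d=np.abs(c0["frame"].astype(int)-c["frame"]).max(2)
pa=[m[0] for m in mask(a,*PUR)][0]; pb=[m[0] for m in mask(b,*PUR)][0]
print("tube cap",tri(a,pa,b,pb))
for c0,c,(x,y) in ((a0,a,(437,195)),(b0,b,(217,160))):
    d=np.abs(c0["frame"].astype(int)-c["frame"]).max(2)[y-12:y+70,x-40:x+40]; print("diff tongs region",(d>50).sum())
E
```

```text
t 28.6833 pos [0.5265 0.2507 0.2591] yaw 5.98 tilt [-0.0003 -0.0001] gap 0.07 grip 0.0 F [ 0.6  0.1 -0.7]
scene purple [[332.3, 245.3]] [[186.3, 280.3]]
scene green [[442.9, 213.2], [425.3, 217.3], [465.3, 257.2], [182.9, 306.8]] [[424.2, 217.4], [465.3, 257.2], [182.9, 306.8]]
scene red [[349.1, 203.3], [297.4, 263.0]] [[349.0, 203.3], [297.4, 262.9]]
scene blue [[325.7, 262.5], [187.5, 288.9]] [[325.8, 263.1], [182.6, 290.1], [193.0, 288.2]]
side purple [[281.9, 260.9]] [[450.9, 353.7]]
side green [[226.0, 188.1]] [[226.9, 188.8]]
side red [[179.2, 265.7]] [[178.4, 266.0]]
side blue [[316.5, 255.0], [447.4, 365.5]] [[316.3, 255.0], [447.2, 367.3]]
tube cap (array([ 0.53522035, -0.26560097,  0.0799971 ]), np.float64(0.0008369752441312955))
diff tongs region 95
diff tongs region 25
```

Everything checks out: the tube cap is at (0.535,-0.266,0.08) over the well, the tongs stand in their stand, and the red and blue tubes have not moved.

```bash
python3 -c "
from plant import arm
print(arm.job_done())"
```

```text
the job is handed in; nothing more can be done
None
```

The job is handed in after 28.7 s: the purple tube was pressed onto the cushion at about 7 N and left upright in the blue-ringed well, the tongs are back in their stand, and the red and blue tubes did not move.

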